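# Take the settling can off its stand

### The job

Free the steel settling can for emptying: pull the outlet's drop tube all the way up by the red knob on top of the blue head, then take the can by its black handle, lift it off the stand from under the head and set it gently down, upright and let go, on the floor of the aluminium tray beside, in the free half behind the two specimens. Keep the can upright on the way, leave the tube up, and do not disturb the specimens or the other things nearby.

Things in the scene. Friction and masses are not known exactly. Their poses are not given: they have to be found in the camera images.
- stand_seat (a point): Centre of the seat on the fixed stand's grey base, 20 mm above the worktop; x points from the open front to the rear column. Base 137 x 104 mm, from 65 mm before to 72 mm behind the seat. A ring 6 mm high, inner radius 36.5, outer 41.5 mm, locates the can. The 64 mm wide column stands from 46 to 70 mm behind the seat. The stand is left or right of the tray.
- head_front (a point): Lower front edge (middle) of the stand's blue head, 58 mm before the seat's axis and 150 mm above the seat. The head is 90 mm wide, 50 mm high and reaches back to the column. It overhangs the can and ends 12 mm behind the handle bar's centre line, so a gripper coming straight down on the handle would hit it: lean the tool back towards the stand's open front.
- tube_knob (a point): Centre of the red round knob, 33 mm across and 26 mm high, on top of the head, above a point 12 mm before the seat; 33 mm above the head's top when the tube is down. A 28 mm steel collar 6 mm high lies on the head below it; a brass inlet elbow stands 62 mm behind its axis, about as high as the knob. A tall file cabinet stands behind: lean the tool a little back to keep clear of it.
- drop_tube (a joint): Height in m by which the drop tube (with its knob) is raised: 0 fully down, 0.06 fully up. It slides vertically with about 4 to 5 N and stays where it is left. The tube is 18 mm thick; its lower end is 80 mm above the seat when down (it dips 20 mm into the can) and 140 mm when up.
- can_mid (a point): Open steel can, 100 mm high, 68 mm in diameter (71 at the rim), 2 mm walls, about 0.2 kg with its handle; the point is on its axis, 50 mm above its underside; z up along its axis, the handle is on its -x side. At the start it stands in the ring on the stand's seat, its rim 100 mm above the seat.
- can_handle: Black D handle of the can; origin at the centre of its upright grip bar, 16 mm radial x 14 mm across (y) x 66 mm high, 70 mm from the can's axis along the can's -x and 58 mm above its underside; axes as the can's. Two 12 mm wide arms join it to the can 26 mm above and below the origin; the gap between bar and can is 28 mm.
- tray_free_end (a point): Loose aluminium tray, 90 x 170 mm, 18 mm high, 2 mm thick, 0.3 kg. The point lies on its floor, 2 mm above the worktop, in the middle of the free half: 38 mm from the tray's centre along its y, which runs lengthwise away from the robot; x is across. Inside 86 x 166 mm; the inner end wall is 45 mm beyond the point. The specimens stand in the half nearer the robot.
- black_specimen: Black round mounted specimen, 30 mm in diameter, 18 mm high, standing in the near half of the tray; origin at the centre of its underside. Leave alone.
- red_specimen: Dark red round mounted specimen, 30 mm in diameter, 18 mm high, beside the black one; origin at the centre of its underside. Leave alone.
- wash_bottle: White squeeze bottle with blue cap and spout, 63 x 88 x 209 mm, at the left; origin at the centre of its underside. Leave alone.
- beaker: White plastic beaker, 73 mm in diameter, 86 mm high, at the left; origin at the centre of its underside. Leave alone.
- timer: White timer, 68 x 68 x 24 mm, in front of the grinder; origin at the centre of its underside. Leave alone.

How it is judged:
By the outcome, as a careful person would: the job done as asked, in the order asked, and still so for the second after the job is handed in, with the robot touching nothing.
It also fails if it takes over 53 s, if anything falls off the work surface, if the arm or the gripper's body presses on something with over 40 N, if the wrist force passes 120 N, or if a joint passes its speed limit or range.

### The arm

A 6-joint arm with a two-finger parallel gripper is mounted at the origin on a cart in front of the work surface, level with it; the furniture and walls round the work are solid. World frame = base frame: x ahead of the robot, y to its left, z up, the work surface at z = 0. Lengths are in m, angles in rad, forces in N, time in s.
With the tool pointing down it reaches from about 0.275 to 0.875 m from the base axis. Payload 12.5 kg.
Tool frame: the origin (TCP) lies on the centre line of the jaws, within the pads' length; the fingertips stand r.tcp_to_tips ahead of it and the grasp point (between the pads) lies 6 mm ahead of it (r.tcp_to_tips is the distance from the TCP to the fingertips, in m); z points along the fingers, x is the direction in which the jaws open and shut, and the axes are right-handed (so a half turn about z gives the same grasp; the last joint's range is limited). The gripper opens to 85 mm and grips with 20 to 120 N. Pads are 22 mm wide; open, the fingers measure 114 mm over their backs; the gripper's body (76 mm by 85 mm) begins 54 mm behind the grasp point. The pads swing forward as they close: fully open they stand 13 mm farther back than shut.
Start: joints at [1.156, 0.351, 1.652, -0, 1.139, -0.085], TCP at [0.178, 0.52, 0.256] pointing down, gripper open.
Joint ranges: [-2.75, 2.75], [-0.79, 2.1], [0.01, 2.65], [-1.57, 4.71], [0.07, 3.14], [-2.87, 2.87]. Speed limits (rad/s): [2.22, 2.22, 2.79, 3.14, 3.14, 3.14].

### API

Orientations are given as a unit quaternion [w, x, y, z].
In Python, from plant import r, optics gives the robot as it stands. The module is installed in compiled form; this text tells all that it offers.
- The arm moves only by the tool move_arm, never from a script. Its argument "motion" is a list of rows, each a list of 3 entries, a list of its own where there are three numbers: the opening, from 0 (shut) to 1 (fully open), then the shift along the tool's x, y, z in cm, then the turn, a rotation vector about the tool's x, y, z in degrees. In form: [[hand, [tx, ty, tz], [ax, ay, az]], ...]. A call has 1 to 20 rows; each row shifts and turns the pose as measured when the row begins, along the tool's axes as they then stand; what a row does not reach is not made up. A row lasts 1/10 s, in which the tool goes at most 50 mm and 8.59 degrees, less where a joint would pass 70% of its speed; a pose out of reach is approached as far as the arm can. A call is refused whole if a number of a shift passes 5 or a number of a turn 8.59, either way. A call with a gripper value outside its range is refused whole. The fingers move at their own pace and stop on an object; "grip_force" is the grip in N (left out, the last holds). Time passes only in rows, so rows that do not move let the fingers close. It gives the time, the measured TCP pose, the force and the opening at its end, in the units of the state.
- r.read_state(): the state, without advancing time (a new reading comes with each control period).
- optics.camera(name): name is "scene" or "top" or "wrist"; returns the picture (480x640x3 uint8, red, green, blue); there is no depth.
- optics.camera_model(name): a dict with "fx", "fy", "cx", "cy" (pixels), "rvec" (rotation vector, rad) and "tvec" (3), from world to camera coordinates, as OpenCV has them; the wrist camera has in their place "tool_from_camera" (4x4, takes a point from camera to tool coordinates, whose origin is the TCP and whose axes are the tool frame's). Camera axes: x right, y down, z forward; pixel columns grow to the right and rows downward; lengths in m; the calibration is good to about 2 mm. A picture is of the moment at which its call begins: read the wrist's pose just before it. camera_model takes no time and is no camera call.
- r.finish_job(): hands the job in, once; it reports no verdict.
The state is a dict: "time": time; "joint_pos": joint angles; "qvel": joint speeds; "effort": joint torques, N m; "eef_pos": TCP position; "tool_rot": TCP orientation; "contact_force": force on the tool from outside, world axes, zero at the start; "wrist_torque": the same for the moment, N m; "gripper_width": opening from 0.0 (shut) to 1.0 (fully open).
Only numpy, scipy, OpenCV 4.12 (cv2) and the standard library are available. Lean on these libraries where they do the work, as an engineer would, in place of code of your own. Each camera call takes 0.05 s, during which the arm holds its last target. There are 200 camera calls.

## Working session

There is one attempt and no reset: what is moved stays moved. The work goes in short steps, Python scripts to look and compute and a tool call to move; the robot and the scene stay as the last step left them, time stands still between calls to the robot, and variables do not carry over. Pictures are saved under pics/ and viewed, about 8 in all and at most 12, crops included, and the job is handed in when it is done.

Besides the shell and the picture viewer there is one more tool, called after ">>>" by a JSON object that holds its "method" and its "body". move_arm: Moves the arm, as the interface text tells. Its arguments: {"type":"object","properties":{"motion":{"type":"array","items":{"type":"array"}},"grip_force":{"type":"number"}},"required":["motion"]}

```bash
mkdir -p pics; ls; cat > h.py <<'E'
import numpy as np, cv2
from scipy.spatial.transform import Rotation as R
from plant import r, optics
def snap(n,f):
    im=optics.camera(n); cv2.imwrite(f'pics/{f}.png',im[:,:,::-1]); return im
def ray(n,px,st=None):
    m=optics.camera_model(n)
    d=np.array([(px[0]-m['cx'])/m['fx'],(px[1]-m['cy'])/m['fy'],1.])
    if n=='wrist':
        T=np.array(m['tool_from_camera']); q=st['tool_rot']
        W=R.from_quat([q[1],q[2],q[3],q[0]]).as_matrix()
        return W@T[:3,3]+st['eef_pos'], W@T[:3,:3]@d
    A=R.from_rotvec(np.ravel(m['rvec'])).as_matrix()
    return -A.T@np.ravel(m['tvec']), A.T@d
def onz(n,px,z,st=None):
    o,d=ray(n,px,st); return o+d*(z-o[2])/d[2]
def proj(n,P):
    m=optics.camera_model(n); A=R.from_rotvec(np.ravel(m['rvec'])).as_matrix()
    c=A@np.array(P)+np.ravel(m['tvec']); return np.array([m['fx']*c[0]/c[2]+m['cx'],m['fy']*c[1]/c[2]+m['cy']])
def tri(a,b):
    (o1,d1),(o2,d2)=a,b
    t=np.linalg.lstsq(np.c_[d1,-d2],o2-o1,rcond=None)[0]
    p,q=o1+d1*t[0],o2+d2*t[1]; return (p+q)/2,np.linalg.norm(p-q)
E
python3 - <<'E'
from h import *
s=r.read_state(); print(s, r.tcp_to_tips)
snap('scene','s0'); snap('top','t0')
for n in('scene','top'): print(n,ray(n,(320,240)))
E
```

```text
pics
{'time': 0.0, 'joint_pos': array([ 1.15641846e+00,  3.51234546e-01,  1.65245428e+00, -6.01017516e-06,
        1.13913578e+00, -8.46161102e-02]), 'qvel': array([-0.00119817, -0.00067256,  0.00105319, -0.00069242, -0.00103367,
       -0.00051452]), 'effort': array([-1.63071280e-03, -5.06109560e+01, -2.91390306e+01, -1.36053336e-04,
        4.68968617e-03, -3.44960472e-05]), 'eef_pos': array([0.17795416, 0.52007296, 0.25574787]), 'tool_rot': array([ 3.16873804e-04,  8.13576900e-01,  5.81457005e-01, -5.28229012e-04]), 'contact_force': array([-0.40376428, -0.50892109, -0.32651258]), 'wrist_torque': array([ 0.00382228,  0.01056382, -0.04247815]), 'gripper_width': 1.0018163748449809} 0.025
scene (array([0.09952087, 1.01234975, 0.99709106]), array([ 0.30993539, -0.62600216, -0.7159922 ]))
top (array([0.13286716, 0.43190797, 1.60117557]), array([ 0.21757418, -0.08423764, -0.97244002]))
```

View pics/s0.png

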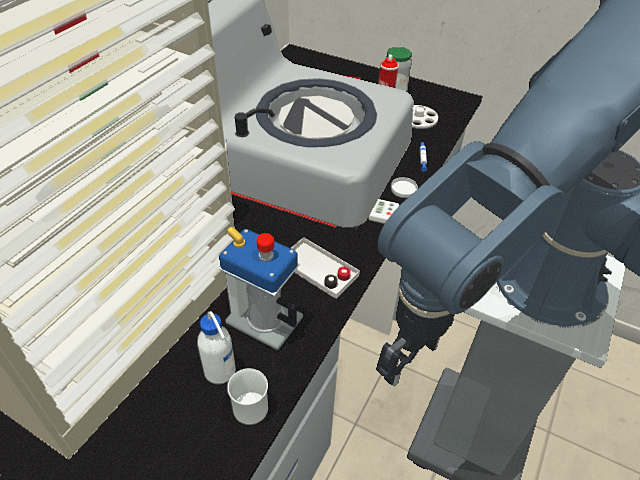

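View pics/t0.png

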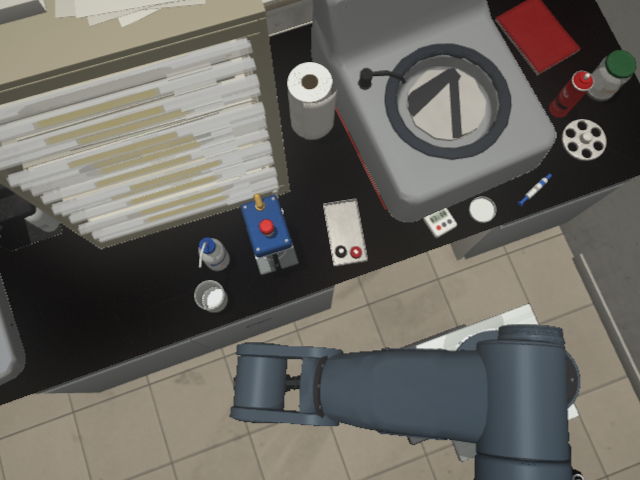

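```bash
cat > m.py <<'E'
from h import *
s=cv2.imread('pics/s0.png'); t=cv2.imread('pics/t0.png')
def mask(im,lo,hi,box):
    h=cv2.cvtColor(im,cv2.COLOR_BGR2HSV); m=cv2.inRange(h,lo,hi); k=np.zeros_like(m); x0,y0,x1,y1=box; k[y0:y1,x0:x1]=m[y0:y1,x0:x1]; return k
def cen(m): p=np.argwhere(m)[:,::-1]; return p.mean(0),len(p),p.min(0),p.max(0)
kt=cen(mask(t,(0,150,90),(6,255,255),(245,210,290,245))); ks=cen(mask(s,(0,150,90),(6,255,255),(245,225,285,258)))
print('knob',kt,ks)
print(tri(ray('top',kt[0]),ray('scene',ks[0])), onz('top',kt[0],.253))
b=mask(t,(105,120,60),(125,255,255),(235,185,300,262))
c=max(cv2.findContours(b,0,2)[0],key=cv2.contourArea); q=cv2.boxPoints(cv2.minAreaRect(c)); print('head px',q)
for p in q: print(onz('top',p,.22))
# tray
g=mask(t,(0,0,130),(180,60,255),(318,195,372,270))
c=max(cv2.findContours(g,0,2)[0],key=cv2.contourArea); q=cv2.boxPoints(cv2.minAreaRect(c)); print('tray px',q)
Q=np.array([onz('top',p,.018) for p in q]); print(Q, Q.mean(0))
h=cv2.resize(t[180:280,190:380],None,fx=4,fy=4,interpolation=2); cv2.imwrite('pics/t0c.png',h)
for n,bx in(('black',None),):pass
rd=cen(mask(t,(0,120,60),(8,255,255),(345,240,368,262))); print('redspec',rd,onz('top',rd[0],.018))
print('timer-ish',onz('top',(439,221),.024),'bottle',onz('top',(210,245),.2),'beaker',onz('top',(211,295),.086))
E
python3 m.py
```

```text
knob (array([266.13103448, 226.45517241]), 145, array([260, 220]), array([272, 233])) (array([264.74358974, 242.2014652 ]), 273, array([257, 233]), array([273, 252]))
(array([0.50549047, 0.41846177, 0.25548571]), np.float64(0.0020382971071862834)) [0.50517374 0.41811707 0.253     ]
head px [[239.09969 205.71889]
 [276.39508 194.06407]
 [292.60504 245.93596]
 [255.30963 257.59076]]
[0.58275223 0.46065457 0.22      ]
[0.58003114 0.37010916 0.22      ]
[0.45014084 0.37582013 0.22      ]
[0.45343252 0.46448025 0.22      ]
tray px [[322.24    205.31999]
 [355.768   199.22398]
 [366.74402 259.59198]
 [333.216   265.688  ]]
[[0.57419399 0.25668482 0.018     ]
 [0.55961733 0.16679538 0.018     ]
 [0.3962718  0.19832538 0.018     ]
 [0.41092348 0.28598921 0.018     ]] [0.48525165 0.2269487  0.018     ]
redspec (array([355.07692308, 253.15384615]), 13, array([351, 247]), array([360, 257])) [0.42267248 0.22079285 0.018     ]
timer-ish [ 0.42711084 -0.01709452  0.024     ] bottle [0.52210967 0.55405736 0.2       ] beaker [0.43272679 0.5997548  0.086     ]
```

View pics/t0c.png

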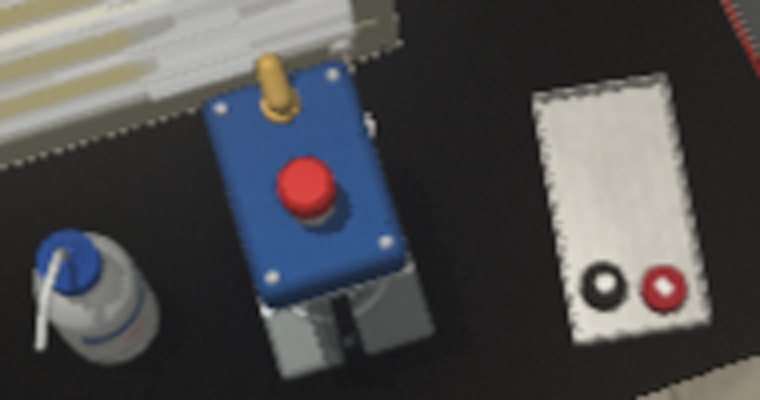

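```bash
cat >> h.py <<'E'
def pose(yaw,tilt):
    """tool matrix: jaws along horizontal y at yaw, z leaning forward by tilt from down (deg)"""
    return (R.from_euler('z',yaw,degrees=True)*R.from_matrix(np.array([[0,1,0],[1,0,0],[0,0,-1.]]))*R.from_euler('x',-tilt,degrees=True))
def go(tgt,Rt=None,grasp=True):
    s=r.read_state(); q=s['tool_rot']; W=R.from_quat([q[1],q[2],q[3],q[0]])
    Rt=Rt or W
    p=np.array(tgt,float)-(Rt.apply([0,0,.006]) if grasp else 0)
    print('turn(tool,deg)',np.degrees((W.inv()*Rt).as_rotvec()).round(2),'shift in NEW axes cm',(Rt.inv().apply(p-s['eef_pos'])*100).round(2),'in OLD axes',(W.inv().apply(p-s['eef_pos'])*100).round(2))
    print('t',s['time'],'grasp pt',(s['eef_pos']+W.apply([0,0,.006])).round(4),'F',s['contact_force'].round(1),'w',round(s['gripper_width'],3),'q',s['joint_pos'].round(2),'z',W.apply([0,0,1]).round(3),'x',W.apply([1,0,0]).round(3))
E
python3 - <<'E'
from h import *
Rk=pose(-2.1,25); k=np.array([.5055,.418,.254])
go(k-Rk.apply([0,0,.10]),Rk)
E
```

```text
turn(tool,deg) [-24.84   3.72 -16.52] shift in NEW axes cm [-9.   29.93  3.55] in OLD axes [-0.36 30.   -9.43]
t 0.1 grasp pt [0.178  0.5201 0.2498] F [ 0.8 -0.3 -0.3] w 0.998 q [ 1.16  0.35  1.65  0.    1.14 -0.08] z [-0.    -0.001 -1.   ] x [ 0.324  0.946 -0.001]
```

>>> {"method": "move_arm", "body": {"motion": [[1,[0,0,-1],[-6.2,0.9,-4.1]],[1,[0,0,0],[-6.2,0.9,-4.1]],[1,[0,0,0],[-6.2,0.9,-4.1]],[1,[0,0,0],[-6.2,0.9,-4.1]],[1,[-1,3,0.4],[0,0,0]],[1,[-1,3,0.4],[0,0,0]],[1,[-1,3,0.4],[0,0,0]],[1,[-1,3,0.4],[0,0,0]],[1,[-1,3,0.4],[0,0,0]],[1,[-1,3,0.4],[0,0,0]],[1,[-1,3,0.4],[0,0,0]],[1,[-1,3,0.4],[0,0,0]],[1,[0,0,0],[0,0,0]]], "grip_force": 40}}

```text
time: 1.4
eef_pos: [0.4123, 0.4311, 0.3415]
tool_rot: [0.164, 0.696, 0.683, 0.152]
contact_force: [-1.0, 0.8, -0.4]
gripper_width: 1.001
```

```bash
python3 - <<'E'
from h import *
Rk=pose(-2.1,25); k=np.array([.5055,.418,.254])
go(k-Rk.apply([0,0,.10]),Rk)
snap('wrist','w1')
E
```

```text
turn(tool,deg) [0.81 0.24 1.06] shift in NEW axes cm [-0.97  4.79  1.28] in OLD axes [-1.05  4.75  1.36]
t 1.4 grasp pt [0.4149 0.431  0.3361] F [-1.   0.8 -0.4] w 1.001 q [ 0.87  0.26  1.62 -0.42  1.02 -0.5 ] z [ 0.435 -0.02  -0.9  ] x [ 0.022  1.    -0.012]
```

View pics/w1.png

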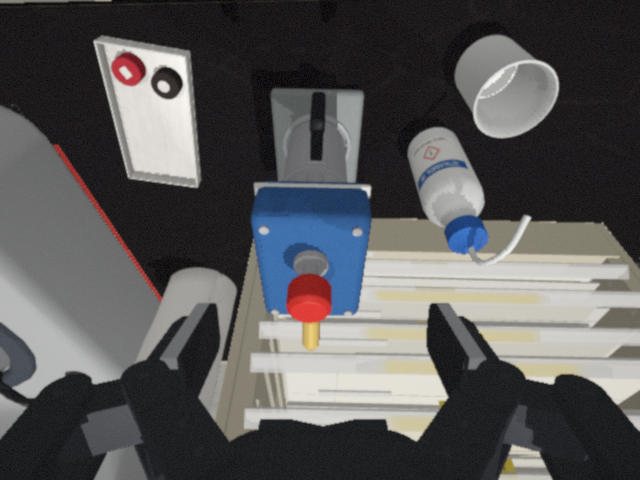

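```bash
python3 - <<'E'
from h import *
s=r.read_state(); im=cv2.imread('pics/w1.png'); h=cv2.cvtColor(im,cv2.COLOR_BGR2HSV)
m=cv2.inRange(h,(0,150,90),(8,255,255)); m[:250]=0
p=np.argwhere(m[:, 270:350])[:,::-1]+[270,0]; p=p[(p[:,1]<330)]; c=(p.min(0)+p.max(0))/2; print(c,p.min(0),p.max(0))
o=np.array(onz('wrist',c,.253,s)); print('knob',o)
print('base front',onz('wrist',(272,90),.02,s),onz('wrist',(364,90),.02,s))
print('head front low',onz('wrist',(254,187),.17,s),onz('wrist',(371,188),.17,s))
print('head top front',onz('wrist',(263,196),.22,s),onz('wrist',(362,197),.22,s))
print('handle top px bar',onz('wrist',(317,125),.111,s))
for q in((94,38),(191,51),(199,187),(130,178)): print('tray',onz('wrist',q,.018,s))
g=(h[:,:,2]<45); print('handle cols row100,110', [np.where(g[y,290:345])[0][[0,-1]]+290 for y in(98,104,110,116)])
E
```

```text
[308.5 298. ] [288 274] [329 322]
knob [0.50505236 0.41899586 0.253     ]
base front [0.44660439 0.37283566 0.02      ] [0.44827142 0.47275895 0.02      ]
head front low [0.46551726 0.37257025 0.17      ] [0.46777273 0.46906044 0.17      ]
head top front [0.43604831 0.39059709 0.22      ] [0.43770894 0.45670423 0.22      ]
handle top px bar [0.44156035 0.42404834 0.111     ]
tray [0.39243622 0.20070885 0.018     ]
tray [0.40622902 0.2945942  0.018     ]
tray [0.57692304 0.25819373 0.018     ]
tray [0.56106693 0.1701663  0.018     ]
handle cols row100,110 [array([312, 324]), array([312, 324]), array([311, 324]), array([311, 323])]
```

```bash
python3 - <<'E'
from h import *
go([.505,.419,.254])
E
```

```text
turn(tool,deg) [0. 0. 0.] shift in NEW axes cm [-0.94  4.74 11.31] in OLD axes [-0.94  4.74 11.31]
t 1.45 grasp pt [0.4135 0.4313 0.3352] F [-0.8  0.1 -0.5] w 1.0 q [ 0.87  0.26  1.62 -0.42  1.02 -0.5 ] z [ 0.434 -0.02  -0.901] x [ 0.021  1.    -0.012]
```

>>> {"method": "move_arm", "body": {"motion": [[1,[-0.3,1.6,1],[0,0,0]],[1,[-0.3,1.6,1],[0,0,0]],[1,[-0.3,1.5,1],[0,0,0]],[1,[0,0,1.5],[0,0,0]],[1,[0,0,1.5],[0,0,0]],[1,[0,0,1.5],[0,0,0]],[1,[0,0,1],[0,0,0]],[1,[0,0,1],[0,0,0]],[1,[0,0,0],[0,0,0]],[1,[0,0,0],[0,0,0]]]}}

```text
time: 2.45
eef_pos: [0.492, 0.4212, 0.2648]
tool_rot: [0.162, 0.695, 0.685, 0.148]
contact_force: [0.9, -0.9, 0.1]
gripper_width: 1.001
```

```bash
python3 - <<'E'
from h import *
go([.505,.419,.254])
E
```

```text
turn(tool,deg) [0. 0. 0.] shift in NEW axes cm [-0.18  0.72  0.94] in OLD axes [-0.18  0.72  0.94]
t 2.45 grasp pt [0.4945 0.4211 0.2594] F [ 0.9 -0.9  0.1] w 1.001 q [ 0.75  0.42  1.59 -0.42  0.86 -0.57] z [ 0.427 -0.023 -0.904] x [ 0.018  1.    -0.017]
```

>>> {"method": "move_arm", "body": {"motion": [[1,[-0.1,0.4,0.5],[0,0,0]],[1,[-0.1,0.4,0.5],[0,0,0]],[1,[0,0,0],[0,0,0]],[0,[0,0,0],[0,0,0]],[0,[0,0,0],[0,0,0]],[0,[0,0,0],[0,0,0]],[0,[0,0,0],[0,0,0]],[0,[0,0,0],[0,0,0]],[0,[0,0,0],[0,0,0]],[0,[0,0,0],[0,0,0]],[0,[0,0,0],[0,0,0]]], "grip_force": 40}}

```text
time: 3.55
eef_pos: [0.5044, 0.4182, 0.2609]
tool_rot: [0.163, 0.695, 0.685, 0.148]
contact_force: [1.2, -2.2, -0.2]
gripper_width: 0.373
```

```bash
python3 - <<'E'
from h import *
s=r.read_state();go(s['eef_pos']+[0,0,.06],grasp=False)
snap('scene','s2')
cv2.imwrite('pics/s2c.png',cv2.resize(cv2.imread('pics/s2.png')[180:380,170:400],None,fx=3,fy=3))
E
```

```text
turn(tool,deg) [0. 0. 0.] shift in NEW axes cm [-0.1   2.57 -5.42] in OLD axes [-0.1   2.57 -5.42]
t 3.55 grasp pt [0.507  0.4181 0.2554] F [ 1.2 -2.2 -0.2] w 0.373 q [ 0.73  0.43  1.58 -0.42  0.85 -0.59] z [ 0.429 -0.023 -0.903] x [ 0.019  1.    -0.017]
```

View pics/s2c.png

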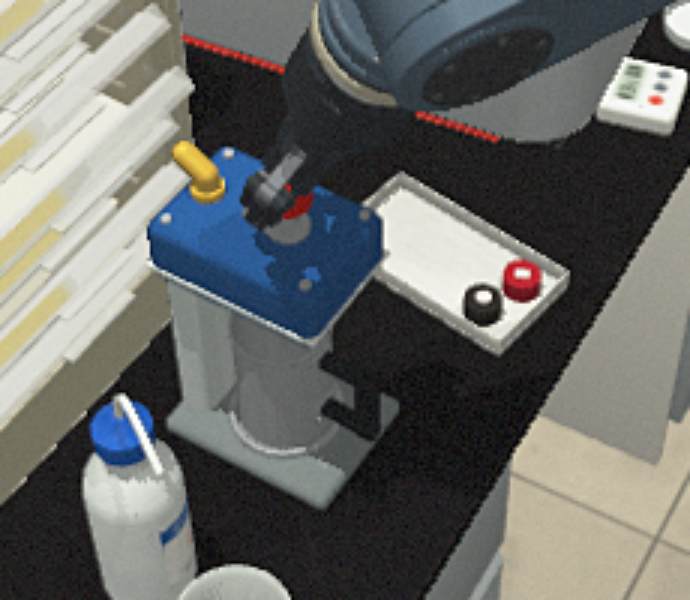

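>>> {"method": "move_arm", "body": {"motion": [[0,[0,0.25,-0.55],[0,0,0]],[0,[0,0.25,-0.55],[0,0,0]],[0,[0,0.25,-0.55],[0,0,0]],[0,[0,0.25,-0.55],[0,0,0]],[0,[0,0.25,-0.55],[0,0,0]],[0,[0,0.25,-0.55],[0,0,0]],[0,[0,0.25,-0.55],[0,0,0]],[0,[0,0.25,-0.55],[0,0,0]],[0,[0,0,0],[0,0,0]]], "grip_force": 50}}

```text
time: 4.5
eef_pos: [0.5044, 0.4182, 0.313]
tool_rot: [0.163, 0.695, 0.684, 0.148]
contact_force: [0.6, -1.8, 0.4]
gripper_width: 0.364
```

```bash
python3 - <<'E'
from h import *
go([.5044,.4182,.3225],grasp=False)
E
```

```text
turn(tool,deg) [0. 0. 0.] shift in NEW axes cm [-0.02  0.41 -0.86] in OLD axes [-0.02  0.41 -0.86]
t 4.5 grasp pt [0.507  0.4181 0.3076] F [ 0.6 -1.8  0.4] w 0.364 q [ 0.73  0.38  1.52 -0.38  0.95 -0.64] z [ 0.429 -0.024 -0.903] x [ 0.019  1.    -0.018]
```

>>> {"method": "move_arm", "body": {"motion": [[0,[0,0.15,-0.3],[0,0,0]],[0,[0,0.15,-0.3],[0,0,0]],[0,[0,0.1,-0.2],[0,0,0]]]}}

```text
time: 4.8
eef_pos: [0.5042, 0.4181, 0.3211]
tool_rot: [0.163, 0.695, 0.685, 0.147]
contact_force: [13.4, 3.0, -22.2]
gripper_width: 0.365
```

>>> {"method": "move_arm", "body": {"motion": [[0,[0,0.1,-0.2],[0,0,0]],[0,[0,0.05,-0.1],[0,0,0]]]}}

```text
time: 5.0
eef_pos: [0.5043, 0.4182, 0.321]
tool_rot: [0.162, 0.695, 0.685, 0.145]
contact_force: [7.2, 0.8, -8.1]
gripper_width: 0.363
```

>>> {"method": "move_arm", "body": {"motion": [[1,[0,0,0],[0,0,0]],[1,[0,0,0],[0,0,0]],[1,[0,0,0],[0,0,0]],[1,[0,0,0],[0,0,0]],[1,[0,0,0],[0,0,0]],[1,[0,0,0],[0,0,0]],[1,[0,0,0],[0,0,0]],[1,[0,0,-1.5],[0,0,0]],[1,[0,0,-2],[0,0,0]],[1,[0,0,-2],[0,0,0]],[1,[0,0,-2],[0,0,0]],[1,[0,0,0],[0,0,0]]]}}

```text
time: 6.2
eef_pos: [0.4693, 0.421, 0.3971]
tool_rot: [0.162, 0.695, 0.685, 0.147]
contact_force: [0.5, -0.2, 0.5]
gripper_width: 0.997
```

```bash
python3 - <<'E'
from h import *
go([.31,.425,.24],pose(-1.5,45))
s=r.read_state(); snap('wrist','w3')
snap('scene','s3'); im=cv2.imread('pics/s3.png'); cv2.imwrite('pics/s3c.png',cv2.resize(im[180:380,170:400],None,fx=2.5,fy=2.5))
h=cv2.cvtColor(cv2.imread('pics/w3.png'),cv2.COLOR_BGR2HSV)
m=cv2.inRange(h,(0,150,90),(8,255,255)); m[:150]=0
n,_,st,c=cv2.connectedComponentsWithStats(m); i=1+st[1:,4].argmax(); px=st[i,:2]+st[i,2:4]/2-.5
print(st[i],onz('wrist',px,.313,s),onz('wrist',px,.253,s))
E
```

```text
turn(tool,deg) [-19.76   0.52   0.97] shift in NEW axes cm [-2.000e-02 -2.238e+01 -7.600e-01] in OLD axes [  0.38 -21.32   6.84]
t 6.2 grasp pt [0.4719 0.4209 0.3917] F [ 0.5 -0.2  0.5] w 0.997 q [ 0.78  0.28  1.45 -0.36  1.12 -0.67] z [ 0.426 -0.023 -0.904] x [ 0.018  1.    -0.017]
[ 295  220   53   58 2452] [0.50641724 0.41894912 0.313     ] [0.56811963 0.41648654 0.253     ]
```

View pics/s3c.png

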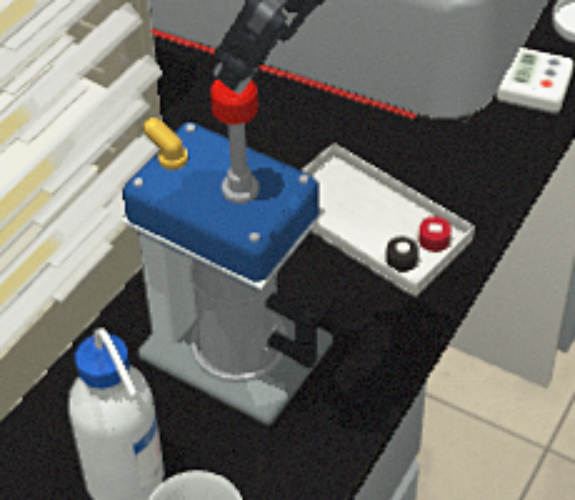

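>>> {"method": "move_arm", "body": {"motion": [[0.6,[0,-3.5,0],[0,0,0]],[0.6,[0,-3.5,0.5],[0,0,0]],[0.6,[0,-3.5,1],[-4,0,0]],[0.6,[0,-3.5,1],[-4,0.1,0.2]],[0.6,[0,-3.5,1],[-4,0.1,0.2]],[0.6,[0,-3.5,1],[-4,0.1,0.2]],[0.6,[0,0,0],[-4,0.1,0.2]],[0.6,[0,0,0],[0,0,0]]]}}

```text
time: 7.1
eef_pos: [0.3052, 0.4174, 0.2417]
tool_rot: [0.279, 0.658, 0.647, 0.265]
contact_force: [0.6, -0.1, 1.0]
gripper_width: 0.601
```

```bash
python3 - <<'E'
from h import *
Rh=pose(-1.5,45); s=r.read_state()
hd=np.array([.446,.4215,.078])
go(hd-Rh.apply([0,0,.08]),Rh)
snap('wrist','w4')
im=cv2.imread('pics/w4.png')
E
```

```text
turn(tool,deg) [0.28 0.31 0.6 ] shift in NEW axes cm [ 0.78 -1.63 12.92] in OLD axes [ 0.86 -1.68 12.91]
t 7.1 grasp pt [0.3094 0.4173 0.2375] F [ 0.6 -0.1  1. ] w 0.601 q [ 1.16  0.28  2.   -1.07  0.85  0.34] z [ 0.71  -0.024 -0.704] x [ 0.023  1.    -0.011]
```

View pics/w4.png

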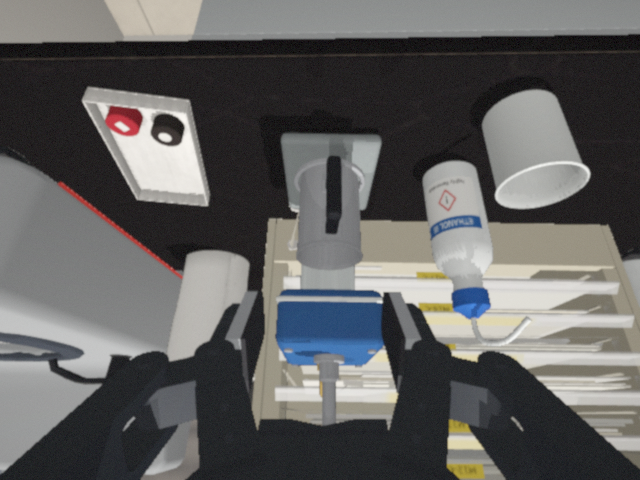

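```bash
python3 - <<'E'
from h import *
s=r.read_state(); h=cv2.cvtColor(cv2.imread('pics/w4.png'),cv2.COLOR_BGR2HSV)
for y in (165,180,195,210,225):
    g=np.where(h[y,310:350,2]<40)[0]+310; print(y,g[[0,-1]])
    o,d=ray('wrist',((g[0]+g[-1])/2,y),s); t=(.438-o[0])/d[0]; print((o+t*d).round(4))
for p in((283,134),(382,135)): print('base front',onz('wrist',p,.02,s))
for p in((277,296),(382,296)): print('head low front',onz('wrist',p,.17,s))
E
```

```text
165 [328 339]
[0.438  0.4235 0.0589]
180 [327 339]
[0.438  0.423  0.0758]
195 [328 339]
[0.438  0.4234 0.0919]
210 [327 340]
[0.438  0.4233 0.1074]
225 [327 336]
[0.438  0.4216 0.1222]
base front [0.43895643 0.37385292 0.02      ]
base front [0.4415517 0.4713638 0.02     ]
head low front [0.48664672 0.37142505 0.17      ]
head low front [0.48564523 0.46735585 0.17      ]
```

>>> {"method": "move_arm", "body": {"motion": [[0.6,[0.25,-0.5,2.5],[0.3,0.3,0.6]],[0.6,[0.25,-0.5,2.5],[0,0,0]],[0.6,[0.25,-0.5,2.5],[0,0,0]],[0.6,[0.1,-0.2,2.5],[0,0,0]],[0.6,[0,0,1.5],[0,0,0]],[0.6,[0,0,1],[0,0,0]],[0.6,[0,0,0],[0,0,0]],[0.6,[0,0,0],[0,0,0]]]}}

```text
time: 7.95
eef_pos: [0.3908, 0.4244, 0.1408]
tool_rot: [0.269, 0.668, 0.642, 0.264]
contact_force: [-0.6, 0.6, 0.4]
gripper_width: 0.6
```

```bash
python3 - <<'E'
from h import *
go([.446,.4225,.078],pose(-1.5,45))
snap('wrist','w5')
E
```

```text
turn(tool,deg) [-0.71  0.14 -0.67] shift in NEW axes cm [-0.05 -0.53  7.75] in OLD axes [-0.03 -0.44  7.76]
t 7.95 grasp pt [0.3949 0.4243 0.1365] F [-0.6  0.6  0.4] w 0.6 q [ 1.    0.52  1.95 -1.31  0.67  0.55] z [ 0.698 -0.021 -0.716] x [0.036 0.999 0.006]
```

View pics/w5.png

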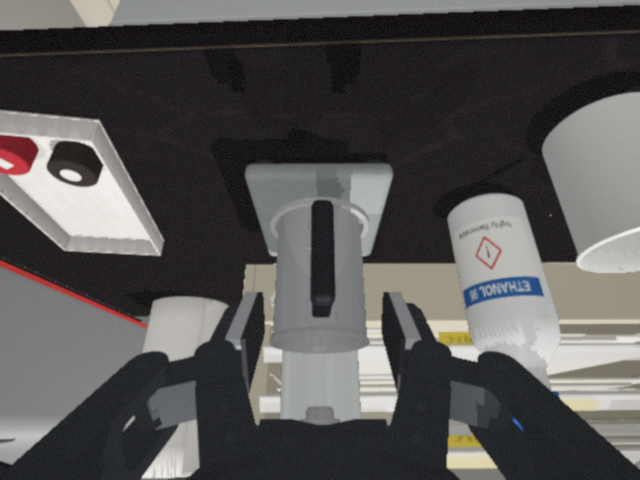

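```bash
python3 - <<'E'
from h import *
s=r.read_state()
for p in((247,165),(393,164)): print('base front',onz('wrist',p,.02,s))
for p in((322,202),(322,316),(322,302)):
    o,d=ray('wrist',p,s); print('at bar front x=.438',(o+d*(.438-o[0])/d[0]).round(4))
    print('  tool frame at 78mm',)
m=optics.camera_model('wrist'); print(np.array(m['tool_from_camera']).round(3),m['fx'])
E
```

```text
base front [0.43688868 0.37547155 0.02      ]
base front [0.4401608  0.47022759 0.02      ]
at bar front x=.438 [0.438  0.424  0.0491]
  tool frame at 78mm
at bar front x=.438 [0.438  0.4235 0.1193]
  tool frame at 78mm
at bar front x=.438 [0.438  0.4236 0.1118]
  tool frame at 78mm
[[ 1.    -0.001  0.     0.001]
 [ 0.001  0.949  0.314 -0.081]
 [-0.    -0.314  0.949 -0.117]
 [ 0.     0.     0.     1.   ]] 361.26939140097375
```

>>> {"method": "move_arm", "body": {"motion": [[0.6,[0,-0.2,2],[0,0,0]],[0.6,[0,-0.1,2],[0,0,0]],[0.6,[0,-0.1,1.5],[0,0,0]],[0.6,[0,0,1],[0,0,0]],[0.6,[0,0,0.7],[0,0,0]],[0.6,[0,0,0],[0,0,0]],[0.6,[0,0,0],[0,0,0]]]}}

```text
time: 8.7
eef_pos: [0.4387, 0.4261, 0.0903]
tool_rot: [0.268, 0.667, 0.642, 0.268]
contact_force: [0.7, 0.3, -1.0]
gripper_width: 0.603
```

```bash
python3 - <<'E'
from h import *
go([.445,.4225,.080])
snap('wrist','w6')
E
```

```text
turn(tool,deg) [0. 0. 0.] shift in NEW axes cm [-0.35 -0.26  0.58] in OLD axes [-0.35 -0.26  0.58]
t 8.7 grasp pt [0.4429 0.426  0.0861] F [ 0.7  0.3 -1. ] w 0.603 q [ 0.92  0.65  1.9  -1.47  0.6   0.67] z [ 0.701 -0.014 -0.713] x [0.033 0.999 0.013]
```

View pics/w6.png

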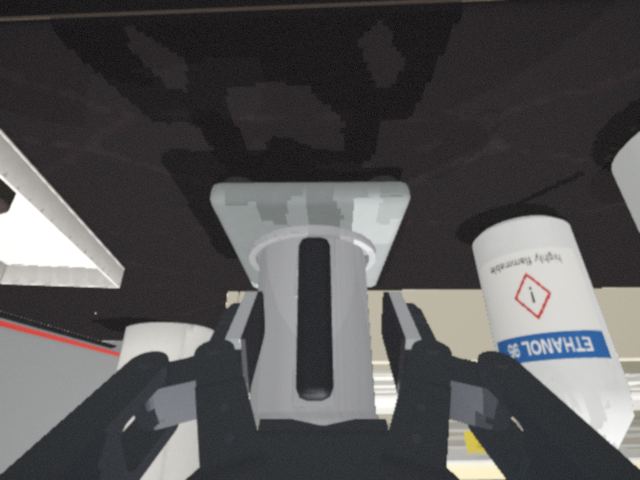

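>>> {"method": "move_arm", "body": {"motion": [[0.6,[-0.15,-0.2,0.3],[0,0,0]],[0.6,[-0.15,-0.1,0.3],[0,0,0]],[0.6,[0,0,0],[0,0,0]],[0,[0,0,0],[0,0,0]],[0,[0,0,0],[0,0,0]],[0,[0,0,0],[0,0,0]],[0,[0,0,0],[0,0,0]],[0,[0,0,0],[0,0,0]],[0,[0,0,0],[0,0,0]],[0,[0,0,0],[0,0,0]],[0,[0,0,0],[0,0,0]]], "grip_force": 70}}

```text
time: 9.85
eef_pos: [0.4403, 0.423, 0.0848]
tool_rot: [0.268, 0.666, 0.642, 0.268]
contact_force: [0.4, -1.2, 0.6]
gripper_width: 0.155
```

```bash
python3 - <<'E'
from h import *
s=r.read_state(); go(s['eef_pos']+[0,0,.02],grasp=False)
snap('scene','s7'); im=cv2.imread('pics/s7.png'); cv2.imwrite('pics/s7c.png',cv2.resize(im[180:380,170:400],None,fx=3,fy=3))
E
```

```text
turn(tool,deg) [0. 0. 0.] shift in NEW axes cm [ 0.03  1.4  -1.42] in OLD axes [ 0.03  1.4  -1.42]
t 9.85 grasp pt [0.4445 0.423  0.0805] F [ 0.4 -1.2  0.6] w 0.155 q [ 0.91  0.66  1.9  -1.5   0.6   0.7 ] z [ 0.702 -0.013 -0.712] x [0.032 0.999 0.013]
```

View pics/s7c.png

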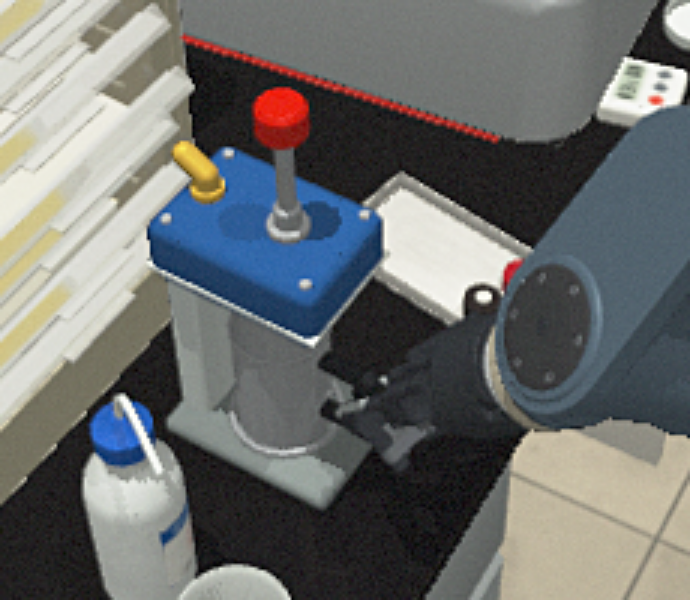

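>>> {"method": "move_arm", "body": {"motion": [[0,[0,0,0],[0,0,0]],[0,[0,0,0],[0,0,0]],[0,[0,0.3,-0.3],[0,0,0]],[0,[0,0.35,-0.35],[0,0,0]],[0,[0,0.35,-0.35],[0,0,0]],[0,[0,0.3,-0.3],[0,0,0]],[0,[0,0,0],[0,0,0]]], "grip_force": 100}}

```text
time: 10.6
eef_pos: [0.4398, 0.4228, 0.104]
tool_rot: [0.267, 0.667, 0.642, 0.268]
contact_force: [-0.7, 0.3, -2.9]
gripper_width: 0.143
```

```bash
python3 - <<'E'
from h import *
s=r.read_state(); go([.3403,.423,.1065],R.from_quat(np.r_[.666,.642,.268,.268]),grasp=False)
snap('scene','s8')
a=cv2.imread('pics/s7.png');b=cv2.imread('pics/s8.png')
E
```

```text
turn(tool,deg) [-0.1  -0.   -0.05] shift in NEW axes cm [-0.29 -6.91 -7.16] in OLD axes [-0.29 -6.92 -7.15]
t 10.6 grasp pt [0.444  0.4227 0.0997] F [-0.7  0.3 -2.9] w 0.143 q [ 0.91  0.62  1.91 -1.44  0.6   0.63] z [ 0.7   -0.013 -0.714] x [0.032 0.999 0.013]
```

>>> {"method": "move_arm", "body": {"motion": [[0,[0,-0.5,-0.5],[0,0,0]],[0,[0,-0.7,-0.7],[0,0,0]],[0,[-0.05,-0.7,-0.7],[0,0,0]],[0,[0,-0.7,-0.7],[0,0,0]],[0,[-0.05,-0.7,-0.7],[0,0,0]],[0,[0,-0.7,-0.7],[0,0,0]]]}}

```text
time: 11.25
eef_pos: [0.3783, 0.4231, 0.1036]
tool_rot: [0.267, 0.667, 0.642, 0.267]
contact_force: [0.5, -0.7, -2.9]
gripper_width: 0.147
```

```bash
python3 - <<'E'
from h import *
go([.32,.423,.107],R.from_quat(np.r_[.666,.642,.268,.268]),grasp=False)
E
```

```text
turn(tool,deg) [-0.15  0.04 -0.03] shift in NEW axes cm [-0.19 -3.92 -4.33] in OLD axes [-0.19 -3.93 -4.32]
t 11.25 grasp pt [0.3825 0.423  0.0994] F [ 0.5 -0.7 -2.9] w 0.147 q [ 1.01  0.59  1.98 -1.43  0.65  0.71] z [ 0.7   -0.014 -0.714] x [0.032 0.999 0.013]
```

>>> {"method": "move_arm", "body": {"motion": [[0,[0,-0.8,-0.9],[0,0,0]],[0,[-0.05,-0.8,-0.9],[0,0,0]],[0,[-0.05,-0.8,-0.9],[0,0,0]],[0,[-0.05,-0.8,-0.9],[0,0,0]],[0,[-0.05,-0.8,-0.8],[0,0,0]],[0,[0,0.4,-0.4],[0,0,0]],[0,[0,0.8,-0.8],[0,0,0]],[0,[0,0.8,-0.8],[0,0,0]],[0,[0,0.8,-0.8],[0,0,0]],[0,[0,0.8,-0.8],[0,0,0]],[0,[0,0.4,-0.4],[0,0,0]],[0,[0,0,0],[0,0,0]],[0,[0,0,0],[0,0,0]]]}}

```text
time: 12.55
eef_pos: [0.3128, 0.4226, 0.1682]
tool_rot: [0.267, 0.666, 0.643, 0.268]
contact_force: [0.3, -0.3, -2.0]
gripper_width: 0.144
```

```bash
python3 - <<'E'
from h import *
s=r.read_state(); snap('scene','s9'); snap('top','t9'); snap('wrist','w9')
a=cv2.imread('pics/s9.png')[150:400,200:420]; b=cv2.imread('pics/t9.png')[150:300,200:400]
a=cv2.resize(a,(440,500)); b=cv2.resize(b,(360,270)); w=cv2.resize(cv2.imread('pics/w9.png'),(360,270))
c=np.zeros((540,800,3),np.uint8); c[:500,:440]=a; c[:270,440:]=b; c[270:,440:]=w
cv2.imwrite('pics/c9.png',c)
go([.4526,.22,.16],pose(-2,45))
E
```

```text
turn(tool,deg) [-0.6  -0.69 -0.31] shift in NEW axes cm [-19.75   9.84  10.34] in OLD axes [-19.82  10.06  10.  ]
t 12.7 grasp pt [0.3168 0.4225 0.1635] F [ 0.  -0.1 -2.4] w 0.144 q [ 1.14  0.42  2.03 -1.22  0.75  0.57] z [ 0.7   -0.012 -0.714] x [0.03  0.999 0.012]
```

View pics/c9.png

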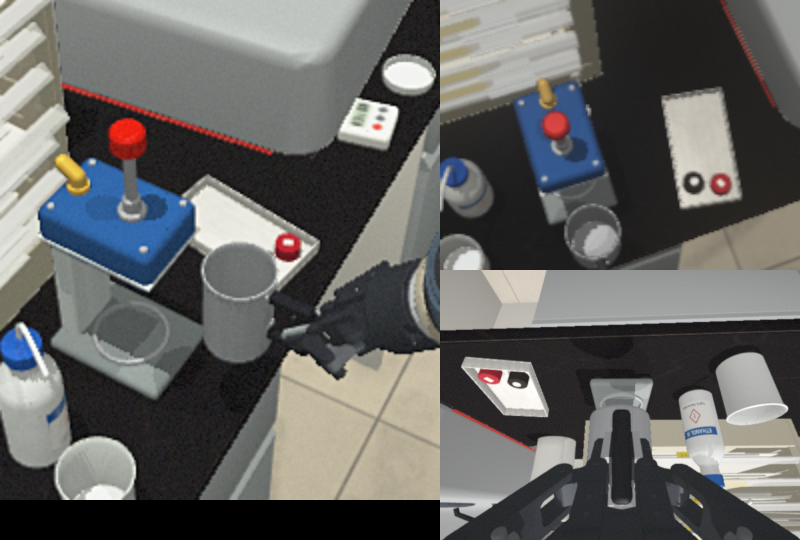

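```bash
python3 - <<'E'
from h import *
def quad(f,cam,box,lo,hi):
    im=cv2.imread(f); h=cv2.cvtColor(im,cv2.COLOR_BGR2HSV); m=cv2.inRange(h,lo,hi); k=np.zeros_like(m); x0,y0,x1,y1=box; k[y0:y1,x0:x1]=m[y0:y1,x0:x1]
    k=cv2.morphologyEx(k,cv2.MORPH_OPEN,np.ones((3,3)))
    c=max(cv2.findContours(k,0,2)[0],key=cv2.contourArea); H=cv2.convexHull(c)
    for e in np.arange(1,15,.5):
        a=cv2.approxPolyDP(H,e,True)
        if len(a)<=4: break
    Q=np.array([onz(cam,p,.018) for p in a[:,0]]); print(f,a[:,0].tolist(),'\n',Q[:,:2].round(4).tolist(),Q.mean(0).round(4))
quad('pics/t0.png','top',(318,190,375,272),(0,0,80),(180,70,255))
quad('pics/t9.png','top',(318,190,375,272),(0,0,80),(180,70,255))
quad('pics/s0.png','scene',(280,232,365,302),(0,0,100),(180,70,255))
# can rim in top
im=cv2.imread('pics/t9.png'); h=cv2.cvtColor(im,cv2.COLOR_BGR2HSV)
g=cv2.cvtColor(im,cv2.COLOR_BGR2GRAY)[255:305,255:315]
c=cv2.HoughCircles(cv2.resize(g,None,fx=4,fy=4,interpolation=2),cv2.HOUGH_GRADIENT_ALT,1,20,param1=150,param2=.4,minRadius=40,maxRadius=80); print(c)
if c is not None:
    for q in c[0][:3]:
        p=q[:2]/4-.375+[255,255]; print(p,q[2]/4,onz('top',p,.203))
s=r.read_state(); print(proj('top',(.389,.42,.203)))
E
```

```text
pics/t0.png [[356, 199], [367, 260], [333, 265], [323, 203]] 
 [[0.56, 0.166], [0.395, 0.1981], [0.4128, 0.2859], [0.5796, 0.2526]] [0.4868 0.2256 0.018 ]
pics/t9.png [[356, 199], [367, 260], [333, 265], [323, 203]] 
 [[0.56, 0.166], [0.395, 0.1981], [0.4128, 0.2859], [0.5796, 0.2526]] [0.4868 0.2256 0.018 ]
pics/s0.png [[300, 239], [359, 270], [337, 297], [294, 271]] 
 [[0.5676, 0.1772], [0.3989, 0.1981], [0.4078, 0.2942], [0.5291, 0.2743]] [0.4758 0.2359 0.018 ]
[[[121.        91.        57.720226]]]
[284.875 277.375] 14.430057 [0.39063637 0.41617285 0.203     ]
[283.52694641 278.60586113]
```

>>> {"method": "move_arm", "body": {"motion": [[0,[-1,0,0],[0,0,0]],[0,[-2,0,0],[-0.3,-0.3,-0.1]],[0,[-2.5,0,0],[-0.3,-0.3,-0.1]],[0,[-2.5,0,0],[0,0,0]],[0,[-2.5,0,0],[0,0,0]],[0,[-2.5,0,0],[0,0,0]],[0,[-2.5,0,0],[0,0,0]],[0,[-2,0,0],[0,0,0]],[0,[-1,0,0],[0,0,0]],[0,[0,0.7,0.7],[0,0,0]],[0,[0,1.3,1.3],[0,0,0]],[0,[0,1.3,1.3],[0,0,0]],[0,[0,1.3,1.3],[0,0,0]],[0,[0,1.3,1.3],[0,0,0]],[0,[0,1.3,1.3],[0,0,0]],[0,[0,0.8,0.8],[0,0,0]],[0,[0,0,0],[0,0,0]]]}}

```text
time: 14.4
eef_pos: [0.421, 0.2334, 0.1826]
tool_rot: [0.274, 0.667, 0.645, 0.254]
contact_force: [0.1, 1.1, -1.8]
gripper_width: 0.147
```

```bash
python3 - <<'E'
from h import *
go([.451,.2235,.1235],pose(-2,45))
E
```

```text
turn(tool,deg) [-1.18  0.77  0.45] shift in NEW axes cm [-0.89 -2.03  5.73] in OLD axes [-0.8  -1.92  5.78]
t 14.4 grasp pt [0.4251 0.2332 0.1783] F [ 0.1  1.1 -1.8] w 0.147 q [ 0.63  0.25  2.25 -1.57  0.45  0.51] z [ 0.691 -0.038 -0.721] x [ 0.039  0.999 -0.015]
```

```bash
python3 - <<'E'
from h import *
c=np.array([.523,.2215]);
for yaw in(-16,):
    a=np.radians(yaw); g=c-.072*np.array([np.cos(a),np.sin(a)]); print(g)
    go([*g,.15],pose(yaw,44.5))
E
```

```text
[0.45378916 0.24134589]
turn(tool,deg) [-0.57 -8.98 10.49] shift in NEW axes cm [ 1.66 -0.19  3.79] in OLD axes [1.06 0.1  4.  ]
t 14.4 grasp pt [0.4251 0.2332 0.1783] F [ 0.1  1.1 -1.8] w 0.147 q [ 0.63  0.25  2.25 -1.57  0.45  0.51] z [ 0.691 -0.038 -0.721] x [ 0.039  0.999 -0.015]
```

>>> {"method": "move_arm", "body": {"motion": [[0,[0.2,0,0.5],[-0.1,-2,2.3]],[0,[0.3,0,0.7],[-0.1,-2.3,2.7]],[0,[0.3,0,0.8],[-0.1,-2.3,2.7]],[0,[0.3,0,0.8],[-0.1,-2.3,2.7]],[0,[0.1,0,0.5],[0,0,0]],[0,[0,0,0],[0,0,0]]]}}

```text
time: 15.0
eef_pos: [0.4438, 0.2425, 0.1571]
tool_rot: [0.302, 0.74, 0.557, 0.226]
contact_force: [-0.4, -0.5, -1.6]
gripper_width: 0.148
```

```bash
python3 - <<'E'
from h import *
go([.4538,.2413,.1235],pose(-16,44.6)*R.from_euler('y',-.75,degrees=True))
E
```

```text
turn(tool,deg) [-0.27 -0.6   0.04] shift in NEW axes cm [ 0.2  -1.65  2.49] in OLD axes [ 0.18 -1.64  2.5 ]
t 15.0 grasp pt [0.4478 0.2413 0.1528] F [-0.4 -0.5 -1.6] w 0.148 q [ 0.68  0.39  2.14 -1.42  0.62  0.62] z [ 0.671 -0.195 -0.715] x [ 0.277  0.961 -0.002]
```

>>> {"method": "move_arm", "body": {"motion": [[0,[0.1,-0.5,0.7],[-0.1,-0.3,0]],[0,[0.1,-0.6,0.9],[-0.1,-0.3,0]],[0,[0,-0.5,0.8],[0,0,0]],[0,[0,0,0],[0,0,0]],[0,[0,0,0],[0,0,0]]]}}

```text
time: 15.5
eef_pos: [0.4478, 0.2424, 0.1288]
tool_rot: [0.305, 0.738, 0.559, 0.224]
contact_force: [0.2, -0.1, -1.4]
gripper_width: 0.146
```

```bash
python3 - <<'E'
from h import *
s=r.read_state(); go([.4538,.2413,.085],pose(-16,44.6)*R.from_euler('y',-.75,degrees=True))
snap('top','t10'); snap('scene','s10'); snap('wrist','w10')
q=s['tool_rot']; W=R.from_quat([q[1],q[2],q[3],q[0]]); gp=s['eef_pos']+W.apply([0,0,.006])
a=np.radians(-16); print('pred axis',gp[:2]+.072*np.array([np.cos(a),np.sin(a)]))
T=cv2.imread('pics/t10.png'); S=cv2.imread('pics/s10.png')
c=np.zeros((600,800,3),np.uint8)
c[:480,:400]=cv2.resize(T[180:276,305:385],(400,480),interpolation=2)
c[:360,400:]=cv2.resize(S[200:308,260:380],(400,360),interpolation=2)
c[360:,480:]=cv2.resize(cv2.imread('pics/w10.png'),(320,240)); cv2.imwrite('pics/c10.png',c)
g=cv2.cvtColor(T,cv2.COLOR_BGR2GRAY)[190:275,310:380]
z=gp[2]+.0395
k=cv2.HoughCircles(cv2.resize(g,None,fx=4,fy=4,interpolation=2),cv2.HOUGH_GRADIENT_ALT,1,20,param1=150,param2=.4,minRadius=40,maxRadius=75)
if k is not None:
    for u in k[0][:4]:
        p=u[:2]/4-.375+[310,190]; print(p,u[2]/4,onz('top',p,z))
E
```

```text
turn(tool,deg) [-0.11 -0.28  0.43] shift in NEW axes cm [ 0.11 -2.65  2.94] in OLD axes [ 0.11 -2.64  2.95]
t 15.5 grasp pt [0.4518 0.2412 0.1245] F [ 0.2 -0.1 -1.4] w 0.146 q [ 0.68  0.46  2.14 -1.52  0.62  0.73] z [ 0.671 -0.201 -0.713] x [ 0.276  0.961 -0.011]
pred axis [0.52105086 0.22130903]
[342.875 204.625] 14.165778 [0.51812465 0.22538509 0.16404211]
[343.625 213.625] 12.550233 [0.49634586 0.23161286 0.16404211]
```

View pics/c10.png

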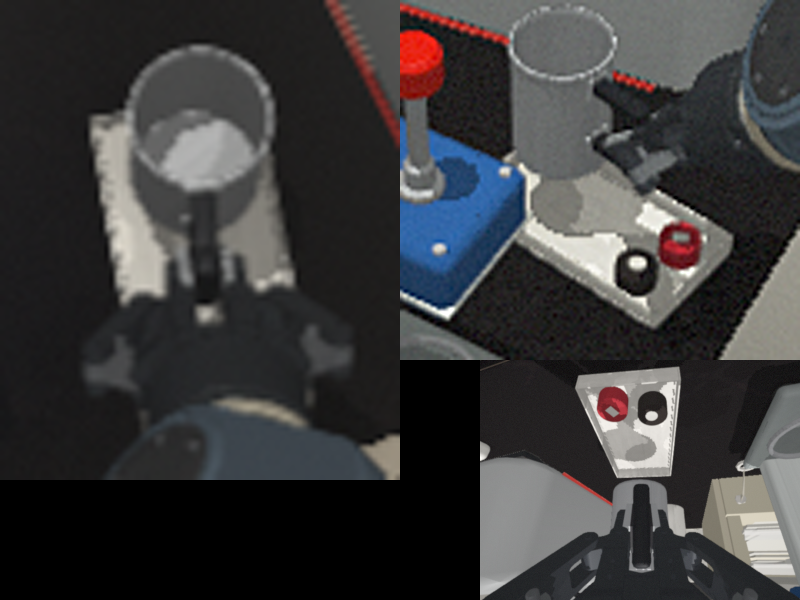

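```bash
python3 - <<'E'
from h import *
s=r.read_state(); im=cv2.imread('pics/w10.png'); h=cv2.cvtColor(im,cv2.COLOR_BGR2HSV)
m=cv2.inRange(h,(0,0,75),(180,70,255)); k=np.zeros_like(m); k[0:240,170:430]=m[0:240,170:430]
k=cv2.morphologyEx(k,cv2.MORPH_OPEN,np.ones((5,5)))
c=max(cv2.findContours(k,0,2)[0],key=cv2.contourArea); H=cv2.convexHull(c)
for e in np.arange(1,25,.5):
    a=cv2.approxPolyDP(H,e,True)
    if len(a)<=4: break
Q=np.array([onz('wrist',p,.018,s) for p in a[:,0]]); print(a[:,0].tolist(),Q[:,:2].round(4).tolist(),Q.mean(0))
E
```

```text
[[397, 13], [381, 232], [273, 235], [196, 32]] [[0.4018, 0.2851], [0.5798, 0.2544], [0.5618, 0.1663], [0.3877, 0.207]] [0.48276734 0.22819164 0.018     ]
```

```bash
python3 - <<'E'
from h import *
a=np.radians(-38); g=np.array([.522,.2205])-.072*np.array([np.cos(a),np.sin(a)]); print(g)
go([*g,.1245],pose(-38,44.6)*R.from_euler('y',-.75,degrees=True))
E
```

```text
[0.46526323 0.26482763]
turn(tool,deg) [  0.13 -15.73  16.05] shift in NEW axes cm [ 2.82 -0.33 -0.32] in OLD axes [2.79 0.46 0.46]
t 15.65 grasp pt [0.4521 0.2413 0.1248] F [ 0.3 -0.4 -2.4] w 0.143 q [ 0.68  0.46  2.14 -1.52  0.62  0.73] z [ 0.672 -0.201 -0.713] x [ 0.277  0.961 -0.01 ]
```

>>> {"method": "move_arm", "body": {"motion": [[0,[0.35,0,0],[0,-2,2]],[0,[0.55,0,0],[0,-3.1,3.2]],[0,[0.55,0,0],[0,-3.1,3.2]],[0,[0.55,0,0],[0,-3.1,3.2]],[0,[0.5,0,0],[0,-3,3.1]],[0,[0.3,0,0],[0,-1.4,1.4]],[0,[0,0,0],[0,0,0]],[0,[0,0,0],[0,0,0]]]}}

```text
time: 16.45
eef_pos: [0.4597, 0.2691, 0.132]
tool_rot: [0.344, 0.836, 0.397, 0.161]
contact_force: [-1.0, -0.3, -2.2]
gripper_width: 0.148
```

```bash
python3 - <<'E'
from h import *
go([.4653,.2648,.085],pose(-38,44.6)*R.from_euler('y',-.75,degrees=True))
E
```

```text
turn(tool,deg) [ 0.02  0.36 -0.74] shift in NEW axes cm [ 0.05 -2.79  3.24] in OLD axes [ 0.04 -2.8   3.24]
t 16.45 grasp pt [0.463  0.2664 0.1277] F [-1.  -0.3 -2.2] w 0.148 q [ 0.76  0.56  1.91 -1.08  0.91  0.67] z [ 0.542 -0.448 -0.712] x [ 0.633  0.774 -0.005]
```

>>> {"method": "move_arm", "body": {"motion": [[0,[0,-0.4,0.5],[0,0.2,-0.4]],[0,[0,-0.5,0.6],[0,0.2,-0.3]],[0,[0,-0.6,0.6],[0,0,0]],[0,[0,-0.6,0.6],[0,0,0]],[0,[0,-0.5,0.6],[0,0,0]],[0,[0,-0.2,0.3],[0,0,0]],[0,[0,0,0],[0,0,0]]]}}

```text
time: 17.15
eef_pos: [0.4606, 0.2658, 0.085]
tool_rot: [0.343, 0.832, 0.405, 0.161]
contact_force: [0.5, -0.2, -2.4]
gripper_width: 0.147
```

```bash
python3 - <<'E'
from h import *
go([.4653,.2648,.066],pose(-38,44.6)*R.from_euler('y',-.75,degrees=True))
snap('scene','s11')
E
```

```text
turn(tool,deg) [-0.03 -0.08  0.2 ] shift in NEW axes cm [ 0.23 -1.03  1.05] in OLD axes [ 0.24 -1.02  1.05]
t 17.15 grasp pt [0.4639 0.2631 0.0807] F [ 0.5 -0.2 -2.4] w 0.147 q [ 0.75  0.65  1.93 -1.16  0.86  0.78] z [ 0.546 -0.441 -0.712] x [ 0.62   0.784 -0.011]
```

>>> {"method": "move_arm", "body": {"motion": [[0,[0.25,0,0],[0,0,0.2]],[0,[0,-0.25,0.25],[0,0,0]],[0,[0,-0.25,0.25],[0,0,0]],[0,[0,-0.25,0.25],[0,0,0]],[0,[0,-0.2,0.2],[0,0,0]],[0,[0,0,0],[0,0,0]]]}}

```text
time: 17.8
eef_pos: [0.4626, 0.2684, 0.0715]
tool_rot: [0.343, 0.833, 0.403, 0.162]
contact_force: [-0.7, 0.2, -1.6]
gripper_width: 0.147
```

```bash
python3 - <<'E'
from h import *
go([.4653,.2648,.0625],pose(-38,44.6)*R.from_euler('y',-.75,degrees=True))
E
```

```text
turn(tool,deg) [-0.01 -0.17 -0.09] shift in NEW axes cm [-0.11 -0.32  0.35] in OLD axes [-0.11 -0.32  0.35]
t 17.8 grasp pt [0.4659 0.2658 0.0672] F [-0.7  0.2 -1.6] w 0.147 q [ 0.75  0.68  1.92 -1.18  0.85  0.81] z [ 0.547 -0.44  -0.712] x [ 0.622  0.783 -0.006]
```

Fine descent to touch.

>>> {"method": "move_arm", "body": {"motion": [[0,[-0.05,-0.15,0.15],[0,-0.1,0]],[0,[0,-0.1,0.1],[0,0,0]],[0,[0,0,0],[0,0,0]]]}}

```text
time: 18.1
eef_pos: [0.4622, 0.268, 0.0676]
tool_rot: [0.343, 0.833, 0.403, 0.162]
contact_force: [0.1, -0.0, -2.5]
gripper_width: 0.147
```

>>> {"method": "move_arm", "body": {"motion": [[0,[0,-0.1,0.1],[0,0,0]],[0,[0,0,0],[0,0,0]]]}}

```text
time: 18.3
eef_pos: [0.4624, 0.2681, 0.0668]
tool_rot: [0.344, 0.833, 0.403, 0.162]
contact_force: [0.9, -0.6, -0.8]
gripper_width: 0.143
```

>>> {"method": "move_arm", "body": {"motion": [[0,[0,-0.1,0.1],[0,0,0]],[0,[0,0,0],[0,0,0]]]}}

```text
time: 18.5
eef_pos: [0.4626, 0.2683, 0.0667]
tool_rot: [0.345, 0.832, 0.402, 0.163]
contact_force: [0.8, -0.4, -2.3]
gripper_width: 0.143
```

```bash
python3 - <<'E'
from h import *
s=r.read_state(); print(s['eef_pos'],s['contact_force'],s['wrist_torque'])
snap('scene','s12'); snap('top','t12')
T=cv2.imread('pics/t12.png'); S=cv2.imread('pics/s12.png')
def circ(im,box,z):
    x0,y0,x1,y1=box; g=cv2.cvtColor(im,6)[y0:y1,x0:x1]
    k=cv2.HoughCircles(cv2.resize(g,None,fx=4,fy=4,interpolation=2),cv2.HOUGH_GRADIENT_ALT,1,20,param1=150,param2=.3,minRadius=40,maxRadius=75)
    if k is not None:
        for u in k[0][:3]:
            p=u[:2]/4-.375+[x0,y0]; print(p,u[2]/4,onz('top',p,z))
circ(T,(310,190,380,275),.102)
a=np.radians(-38.2); print('pred',s['eef_pos'][:2]+[.0033,-.0026]+.072*np.array([np.cos(a),np.sin(a)]),proj('top',(.522,.2205,.102)))
E
```

```text
[0.46260816 0.26828949 0.06665974] [ 0.7964429  -0.39440738 -2.27025039] [ 0.35532319  0.46160281 -0.01351542]
[344.125 208.125] 13.42414 [0.52507895 0.21673404 0.102     ]
[353.375 246.125] 12.144885 [0.42539705 0.22963035 0.102     ]
[352.375 234.875] 13.661938 [0.45311544 0.22178398 0.102     ]
pred [0.52248986 0.22116409] [343.15289705 209.72022449]
```

>>> {"method": "move_arm", "body": {"motion": [[0,[0,-0.12,0.12],[0,0,0]]]}}

```text
time: 18.7
eef_pos: [0.4626, 0.2685, 0.066]
tool_rot: [0.345, 0.832, 0.402, 0.163]
contact_force: [-20.7, 6.4, 31.1]
gripper_width: 0.145
```

>>> {"method": "move_arm", "body": {"motion": [[0,[0,0,0],[0,0,0]]], "grip_force": 20}}

```text
time: 18.8
eef_pos: [0.4627, 0.2686, 0.0665]
tool_rot: [0.345, 0.832, 0.402, 0.164]
contact_force: [-0.1, -0.6, -0.8]
gripper_width: 0.146
```

```bash
python3 - <<'E'
from h import *
go([.4653,.2648,.0625],pose(-38,44.6)*R.from_euler('y',-.75,degrees=True))
E
```

```text
turn(tool,deg) [ 0.34 -0.14 -0.23] shift in NEW axes cm [-0.13  0.03 -0.  ] in OLD axes [-0.13  0.03 -0.  ]
t 18.8 grasp pt [0.466  0.2659 0.0623] F [-0.1 -0.6 -0.8] w 0.146 q [ 0.75  0.69  1.92 -1.2   0.85  0.83] z [ 0.55  -0.443 -0.708] x [ 0.624  0.782 -0.005]
```

Relaxed on the floor; release partially, then back off.

>>> {"method": "move_arm", "body": {"motion": [[0.25,[0,0,0],[0,0,0]],[0.35,[0,0,0],[0,0,0]],[0.5,[0,0,0],[0,0,0]],[0.5,[0,0,0],[0,0,0]],[0.5,[0,0,0],[0,0,0]],[0.5,[0,0,-0.5],[0,0,0]],[0.5,[0,0,-1],[0,0,0]],[0.5,[0,0,-1.5],[0,0,0]],[0.5,[0,0,-2],[0,0,0]],[0.5,[0,0,-2.5],[0,0,0]],[0.5,[0,0,-3],[0,0,0]],[0.5,[0,0,-3],[0,0,0]],[0.5,[0,0,-2],[0,0,0]],[0.5,[0,0,0],[0,0,0]],[0.5,[0,0,0],[0,0,0]]]}}

```text
time: 20.3
eef_pos: [0.3709, 0.3417, 0.1833]
tool_rot: [0.343, 0.833, 0.403, 0.163]
contact_force: [-0.3, -0.9, -1.1]
gripper_width: 0.5
```

```bash
python3 - <<'E'
from h import *
s=r.read_state(); print(s['time'],s['eef_pos'],s['contact_force'])
snap('scene','s13'); snap('top','t13'); snap('wrist','w13')
T=cv2.imread('pics/t13.png'); S=cv2.imread('pics/s13.png')
c=np.zeros((600,800,3),np.uint8)
c[:300,:400]=cv2.resize(T[150:300,190:390],(400,300),interpolation=2)
c[:400,400:]=cv2.resize(S[190:350,210:370],(400,400),interpolation=2)
c[300:,:400]=cv2.resize(cv2.imread('pics/w13.png'),(400,300)); cv2.imwrite('pics/c13.png',c)
E
```

```text
20.3 [0.37088647 0.34168748 0.18327429] [-0.30489801 -0.8786425  -1.05747552]
```

```bash
python3 - <<'E'
from h import *
I={n:cv2.imread(f'pics/{n}.png') for n in('s0','t0','t13','s13','w13')}
def ell(im,base,box):
    x0,y0,x1,y1=box; d=cv2.absdiff(im,base).max(2); m=np.zeros(d.shape,np.uint8); m[y0:y1,x0:x1]=(d[y0:y1,x0:x1]>25)*255
    n,_,st,c=cv2.connectedComponentsWithStats(m); return sorted([(st[i].tolist()) for i in range(1,n) if st[i,4]>25],key=lambda a:-a[4])[:8]
print('top diff',ell(I['t13'],I['t0'],(190,150,380,275)))
print('scene diff',ell(I['s13'],I['s0'],(200,190,370,350)))
def red(im,box):
    h=cv2.cvtColor(im,40); x0,y0,x1,y1=box; m=cv2.inRange(h,(0,120,60),(8,255,255))[y0:y1,x0:x1]; p=np.argwhere(m)[:,::-1]; return (p.mean(0)+[x0,y0]).round(2) if len(p) else None,len(p)
print('redspec top',[red(I[k],(345,240,368,262)) for k in('t0','t13')],'scene',[red(I[k],(330,262,352,282)) for k in('s0','s13')])
print('knob scene',red(I['s13'],(245,200,285,258)),proj('scene',(.506,.419,.313)))
# predicted outlines
c=np.array([.5225,.2210])
for cam,z in(('top',.102),('scene',.102),('top',.002),('scene',.002)):
    P=np.array([proj(cam,(c[0]+.0355*np.cos(t),c[1]+.0355*np.sin(t),z)) for t in np.linspace(0,6.28,60)]); print(cam,z,P.min(0).round(1),P.max(0).round(1))
# grid brightness
for cam,f in(('top','t13'),):
    g=cv2.cvtColor(I[f],6); print(g[192:268:2,318:372:2])
E
```

```text
top diff [[329, 197, 32, 51, 1060], [256, 211, 18, 28, 318], [272, 253, 10, 17, 96], [272, 227, 10, 13, 61], [306, 265, 7, 9, 35]]
scene diff [[291, 221, 79, 71, 2563], [254, 208, 30, 52, 804], [272, 300, 25, 28, 297], [250, 307, 17, 23, 215], [247, 284, 34, 22, 160], [243, 248, 11, 12, 61], [267, 311, 8, 13, 26]]
redspec top [(array([355.08, 253.15]), 13), (array([355.3, 253.1]), 10)] scene [(array([343.8, 275.9]), 10), (None, 0)]
knob scene (array([264.58, 215.81]), 411) [263.39864095 219.79131696]
top 0.102 [328.8 196.1] [357.  223.2]
scene 0.102 [292.2 221.2] [323.6 243.4]
top 0.002 [328.1 207.4] [354.7 233. ]
scene 0.002 [292.6 250.9] [322.4 273. ]
[[28 29 29 ... 32 32 31]
 [29 28 29 ... 31 33 31]
 [31 28 28 ... 30 32 33]
 ...
 [27 28 29 ... 34 34 34]
 [30 30 28 ... 34 34 34]
 [29 29 27 ... 33 34 34]]
```

```bash
python3 - <<'E'
from h import *
print(r.finish_job(), r.read_state()['contact_force'])
E
```

```text
the job is handed in; nothing more can be done
the job is handed in; nothing more can be done
```

The job is handed in at about 20 s. The drop tube is up, and the can stands upright, let go, in the free half of the tray.

- **Tube:** I pulled the red knob up about 60 mm until it hit its stop, then released it. Pictures after the release showed the knob staying at that height.
- **Can:** I gripped it by the handle with the tool leaned about 45°, lifted it 19 mm and drew it out from under the head. I turned it about 36° about its vertical axis on the way, because a wrist joint had reached its range limit. It was then lowered onto the tray floor.
- **Last checks:** The can's outline in both cameras matches an upright can at (0.522, 0.221), within about 1 pixel. The grip height when it touched down matches it standing flat on the floor. The top view showed the red specimen within a fraction of a pixel of its start and no sign that the tray had moved. The arm is clear, and the force reads about 1 N.

**Not confirmed:**
- The viewer's 12-picture limit was used up, so I checked the final state from the images by numbers only.
- The scene-view colour check did not find the red specimen. I took it to be hidden by shadow or the arm.
- The black specimen had no separate check.
- The knob in the last scene picture sat about 4 pixels higher than predicted. I took that as the tube being up.
- While confirming contact with the tray floor I pressed once with 31 N upward and 21 N sideways for one step, then relaxed before letting go.

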